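# Unlock the cooled pressure cooker

### The job

The pressure cooker has cooled and I want to dish up, so unlock its lid: slide the red lock on the lid fully back towards the middle, then turn the lid by its black bar handle until the black arrow points at the green open-padlock mark. Leave the lid there, ready to lift off, with the lock still drawn back, let go, and leave the kitchen timer and the spoon beside the cooker where they are.

Things in the scene. Friction and masses are not known exactly. Their poses are not given: they have to be found in the camera images.
- cooker_axis (a point): Steel pressure cooker on a cork trivet: body 200 mm across, locking ring 252 mm across, two black side handles reaching 157 mm from the axis. Full, heavy, does not move. The point lies on its upright axis at the top of the ring, 131 mm above the worktop. z up, y to the sliding lock's keeper, x along the bar handle while the lid is locked. Place and yaw vary.
- lid_handle (a point): Centre of the lid's black bar handle (112 mm long along its x, 22 mm wide along y, 21 mm thick in z, on two posts at its ends, 15 mm free under its middle); on the cooker's axis, 157 mm above the worktop. It turns with the lid. The lid top is 26 mm below this point.
- lid (a joint): Angle of the lid about the upright axis, rad, growing anticlockwise from above: about 0 when locked (arrow at the red mark), 1.047 when the arrow points at the green open mark; it can be turned too far, up to 1.35. It takes about 0.12 N m and stays where it is left. While the bolt is in its keeper the lid cannot turn (about 1 degree of play).
- lid_arrow (a point): Tip of the black arrow (39 mm long) on the lid's flat steel top, 96 mm from the axis, pointing outwards; turns with the lid.
- open_mark (a point): Green open-padlock mark, about 20 mm, on a black tab on the cooker's ring, 129 mm from the axis, 136 mm above the worktop. The three lid lugs come free of the ring's hooks when the lid arrow points within 5 degrees of this mark.
- closed_mark (a point): Red closed-padlock mark on the other black tab, 60 degrees clockwise from the green one; the arrow points here while the lid is locked.
- catch_tab (a point): Centre of the red thumb tab of the lid's sliding lock, 151 mm above the worktop: 22 mm wide along its x, 16 along y, 28 tall. 78 mm from the axis when locked. It slides along its own -y, straight to the lid's centre, drawing the bolt out of the black keeper. Takes about 2.5 N; stays where left. The track is 20 mm below the point; a low bridge stands 9 mm outside the tab.
- catch (a joint): Travel of the sliding lock, m: 0 is locked (bolt in the keeper), 0.018 is drawn fully back against its stop; the bolt leaves the keeper at about 0.011.
- egg_timer: white kitchen timer with a red grip, 60 mm across, 54 mm tall, near the front edge by the hob; a bystander, origin at the centre of its underside.
- serving_spoon: steel spoon, 188 mm long, lying at the left edge of the hob; a bystander, origin at the centre of its underside.

How it is judged:
On the way, in this order (a step that is already met when the one before it is completed fails the run):
1. the sliding lock is drawn back (value of joint catch above 0.0145 m), for 0.1 s.
2. the lid is turned so that its arrow points at the green open mark (value of joint lid between 0.957 and 1.137 rad), for 0.2 s.
At the end, for the whole second after the job is handed in: The lid rests with its arrow within 0.09 rad (5 degrees) of the green open mark (lid joint 0.957 to 1.137 rad), and the sliding lock is still drawn back by more than 13 mm (all of step 2 and value of joint catch above 0.013 m and velocity of joint lid between -0.05 and 0.05 rad/s); the robot touches nothing.
It fails at once if the timer or the spoon is moved more than 30 mm, or the timer tipped over (distance of any of egg_timer, serving_spoon from where it was at the start of the episode above 0.03 m or angle between egg_timer's own z axis and vertical above 0.4 rad).
It also fails if it takes over 48 s, if anything falls off the work surface, if the arm or the gripper's body presses on something with over 40 N, if the wrist force passes 120 N, or if a joint passes its speed limit or range.

### The arm

A 6-joint arm with a two-finger parallel gripper is mounted at the origin on a cart in front of the work surface, level with it; the furniture and walls round the work are solid. World frame = base frame: x ahead of the robot, y to its left, z up, the work surface at z = 0. Lengths are in m, angles in rad, forces in N, time in s.
With the tool pointing down it reaches from about 0.35 to 0.975 m from the base axis. Payload 4.9 kg.
Tool frame: the origin (TCP) lies on the mounting face of the last link; the fingertips stand 173 mm ahead of it and the grasp point (between the pads) lies 155 mm ahead of it; z points along the fingers, y is the line along which they close (so a half turn about z gives the same grasp; the last joint's range is limited). The gripper opens to 85 mm and grips with 20 to 120 N. Pads are 22 mm wide; open, the fingers measure 114 mm over their backs; the gripper's body (76 mm by 85 mm) begins 54 mm behind the grasp point. The pads swing forward as they close: fully open they stand 13 mm farther back than shut.
Start: joints at [-1.392, 0.053, 1.613, -0, 1.476, -0.119], TCP at [0.183, -0.597, 0.405] pointing down, gripper open.
Joint ranges: [-3.01, 3.01], [-1.01, 2.22], [0.06, 2.58], [-1.02, 4.17], [0.09, 2.62], [-3.14, 3.14]. Speed limits (rad/s): [2.57, 2.57, 3.14, 3.14, 3.14, 3.14].

### API

Orientations are given as a rotation vector (axis times angle).
In Python, from station import monitor, eyes, finish_job gives the robot as it stands. The module is installed in compiled form; this text tells all that it offers.
- The arm moves only by the tool step_arm, never from a script. Its argument "commands" is a list of rows, each a list of 3 entries, a list of its own where there are three numbers: the opening in per cent of the stroke, from 0 (shut) to 100 (fully open), then the shift along the tool's x, y, z in mm, then the turn about the tool's z in degrees. In form: [[hand, [x, y, z], yaw], ...]. A call has 1 to 12 rows; each row is the pose to reach, as a shift and turn from the pose commanded when the call began, along the tool's axes at that moment; what a row does not reach only later rows make up. A row lasts 1/8 s, in which the tool goes at most 62.5 mm and 10.7 degrees, less where a joint would pass 70% of its speed; a pose out of reach is approached as far as the arm can. A call with a gripper value outside its range is refused whole. The fingers move at their own pace and stop on an object; "squeeze" is the grip in N (left out, the last holds). Time passes only in rows, so rows that repeat a pose let the fingers close. It gives the time, the measured TCP pose, the force, the opening and the grip force at its end, in the units of the state.
- monitor.get_obs(): the state, without advancing time (a new reading comes with each control period).
- eyes.get_image(name): name is "scene" or "top" or "wrist"; returns the picture (420x560x3 uint8, red, green, blue); there is no depth.
- eyes.camera_info(name): a dict with "camera_matrix" (3x3 intrinsics, pixels), "extrinsics" (4x4, takes a point from camera to world coordinates). Camera axes: x right, y down, z forward; pixel columns grow to the right and rows downward; lengths in m; the calibration is good to about 2 mm. A picture is of the moment at which its call begins: read the wrist's pose just before it. camera_info takes no time and is no camera call; for the wrist camera it gives the pose at the moment of the call.
- finish_job(): hands the job in; it is judged then, once.
The state is a dict: "t": time; "q": joint angles; "dq": joint speeds; "effort": joint torques, N m; "tool_pos": TCP position; "tool_rot": TCP orientation; "contact_force": force on the tool from outside, world axes, zero at the start; "wrist_torque": the same for the moment, N m; "opening": finger opening in m; "grip_force": force on a finger pad.
Only numpy, scipy, OpenCV 4.12 (cv2) and the standard library are available. Lean on these libraries where they do the work, as an engineer would, in place of code of your own. Each camera call takes 0.05 s, during which the arm holds its last target. There are 200 camera calls.

## Working session

There is one attempt and no reset: what is moved stays moved. The work goes in short steps, Python scripts to look and compute and a tool call to move; the robot and the scene stay as the last step left them, time stands still between calls to the robot, and variables do not carry over. Pictures are saved under pics/ and viewed, at most 10 in all, crops included, and the job is handed in when it is done.

Besides the shell and the picture viewer there is one more tool, called as name(argument=value, ...), one argument or row to a line, values as JSON. step_arm: Moves the arm, as the interface text tells. Its arguments: {"type":"object","properties":{"commands":{"type":"array"},"squeeze":{"type":"number"}},"required":["commands"]}

```bash
mkdir -p pics; cat > h.py <<'E'
import numpy as np, cv2
from station import monitor, eyes, finish_job
def snap(name,fn):
    im=eyes.get_image(name); cv2.imwrite('pics/'+fn,im[:,:,::-1]); return im
def ray(name,u,v,z):
    c=eyes.camera_info(name); K=np.array(c['camera_matrix']); T=np.array(c['extrinsics'])
    d=T[:3,:3]@np.linalg.solve(K,[u,v,1]); o=T[:3,3]
    return o+d*(z-o[2])/d[2]
def proj(name,p):
    c=eyes.camera_info(name); K=np.array(c['camera_matrix']); T=np.linalg.inv(np.array(c['extrinsics']))
    q=K@(T[:3,:3]@np.array(p)+T[:3,3]); return q[:2]/q[2]
E
python3 - <<'E'
from h import *
a=snap('top','top0.png'); b=snap('scene','scene0.png')
cv2.imwrite('pics/both.png',cv2.resize(np.hstack([a,b])[:,:,::-1],(800,300)))
o=monitor.get_obs(); print(o['t'],o['tool_pos'],o['tool_rot'],o['opening'])
for n in('top','scene'): print(eyes.camera_info(n))
E
```

```text
0.1 [ 0.18335074 -0.59724116  0.40356687] [-3.10494032e+00 -4.65797951e-01  6.52367762e-05] 0.08518454758271508
{'camera_matrix': array([[468.24721474,   0.        , 279.89944768],
       [  0.        , 468.24721474, 212.16819415],
       [  0.        ,   0.        ,   1.        ]]), 'extrinsics': array([[ 0.02861191, -0.99846626,  0.0473971 ,  0.45311276],
       [-0.99919856, -0.02989639, -0.02661677,  0.0540903 ],
       [ 0.02799295, -0.04659756, -0.99852144,  0.94801582],
       [ 0.        ,  0.        ,  0.        ,  1.        ]])}
{'camera_matrix': array([[399.1471977 ,   0.        , 282.6190069 ],
       [  0.        , 399.1471977 , 211.68544088],
       [  0.        ,   0.        ,   1.        ]]), 'extrinsics': array([[ 0.99904456,  0.03145737, -0.03033806,  0.54128865],
       [ 0.04285377, -0.84132842,  0.53882283, -0.41052742],
       [-0.00857432, -0.53960812, -0.84187265,  0.83463935],
       [ 0.        ,  0.        ,  0.        ,  1.        ]])}
```

View pics/top0.png

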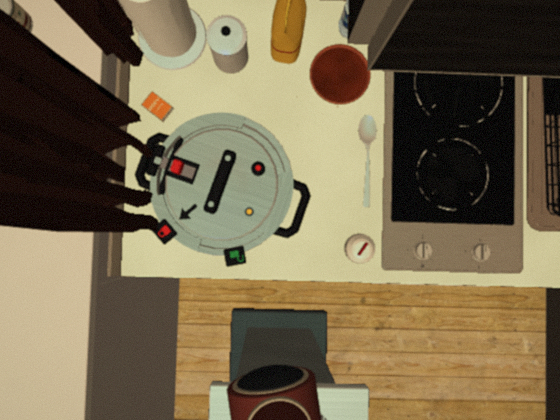

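View pics/scene0.png

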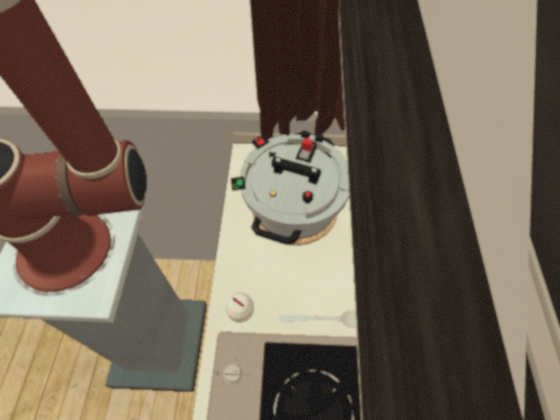

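Top view: the cooker is centred near (220,182), with the bar handle from (228,155) to (211,209). The red lock tab is at about (177,166), the arrow tip at (181,218), the red mark at (166,231) and the green mark at (235,255). The curtain hangs just beyond the lock; the timer (360,249) and spoon (368,160) are well to the right.

```bash
cat > m.py <<'E'
from h import *
def blobs(a,kind):
    h=cv2.cvtColor(a,cv2.COLOR_RGB2HSV); H,S,V=cv2.split(h)
    m=((S>150)&(V>70)&((H<8)|(H>172))) if kind=='r' else ((S>120)&(V>50)&(H>45)&(H<85))
    n,l,s,c=cv2.connectedComponentsWithStats(m.astype(np.uint8))
    return [(c[i].round(1),s[i,:].tolist()) for i in range(1,n) if s[i,4]>12]
E
python3 - <<'E'
from m import *
a=cv2.imread('pics/top0.png')[:,:,::-1].copy()
for k in 'rg':
    for c,s in blobs(a,k):
        if 140<c[0]<300 and 120<c[1]<275: print(k,c,s,ray('top',*c,.136)[:2],ray('top',*c,.165)[:2])
r=ray('top',166,231,.136);g=ray('top',235,255.5,.136)
g_=cv2.cvtColor(a,cv2.COLOR_RGB2GRAY)
m=np.zeros_like(g_); m[145:218,200:240]=g_[145:218,200:240]<45
n,l,s,c=cv2.connectedComponentsWithStats(m); i=1+s[1:,4].argmax(); p=np.argwhere(l==i)[:,::-1].astype(np.float32)
rc=cv2.minAreaRect(p); print('handle',rc,ray('top',*rc[0],.167))
bp=cv2.boxPoints(rc); print([ray('top',*q,.167)[:2].round(4) for q in bp])
print(r[:2],g[:2],np.linalg.norm(r-g))
print('arrow',ray('top',181,218,.131))
E
```

```text
r [176.5 166.4] [170, 159, 14, 16, 157] [0.56570049 0.21399374] [0.56167957 0.20828301]
r [257.7 167.4] [255, 165, 7, 6, 34] [0.56854638 0.07335336] [0.56442383 0.07266541]
r [164.  231.1] [158, 225, 13, 13, 106] [0.45306918 0.23102503] [0.45307074 0.22470606]
g [235.9 255.2] [229, 250, 15, 12, 98] [0.4151137  0.10620383] [0.41647078 0.10434267]
handle ((219.7226104736328, 181.26275634765625), (12.473620414733887, 64.58943939208984), 19.983104705810547) [0.53881063 0.13521279 0.167     ]
[array([0.4908, 0.1616]), array([0.5937, 0.1285]), array([0.5872, 0.1086]), array([0.4843, 0.1419])]
[0.45333961 0.22761218] [0.41455585 0.10773497] 0.12599494804685385
arrow [0.47662174 0.20371479 0.131     ]
```

```bash
python3 - <<'E'
from h import *
for t in((152,225),(150,195),(143,60)):
  for z in(.15,.25,.35,.45,.55):
    p=ray('top',*t,z); print(t,z,p.round(3),proj('scene',p).round())
im=cv2.imread('pics/scene0.png')[90:230,210:380]; cv2.imwrite('pics/sc.png',cv2.resize(im,None,fx=4,fy=4,interpolation=cv2.INTER_CUBIC))
E
```

```text
(152, 225) 0.15 [0.463 0.249 0.15 ] [264. 132.]
(152, 225) 0.25 [0.462 0.224 0.25 ] [260. 106.]
(152, 225) 0.35 [0.46 0.2  0.35] [255.  74.]
(152, 225) 0.45 [0.459 0.175 0.45 ] [249.  33.]
(152, 225) 0.55 [0.458 0.151 0.55 ] [241. -24.]
(150, 195) 0.15 [0.514 0.254 0.15 ] [285. 130.]
(150, 195) 0.25 [0.506 0.229 0.25 ] [281. 105.]
(150, 195) 0.35 [0.498 0.204 0.35 ] [276.  73.]
(150, 195) 0.45 [0.491 0.179 0.45 ] [269.  32.]
(150, 195) 0.55 [0.483 0.154 0.55 ] [260. -25.]
(143, 60) 0.15 [0.746 0.276 0.15 ] [384. 126.]
(143, 60) 0.25 [0.709 0.248 0.25 ] [378. 101.]
(143, 60) 0.35 [0.672 0.22  0.35 ] [370.  70.]
(143, 60) 0.45 [0.636 0.192 0.45 ] [359.  28.]
(143, 60) 0.55 [0.599 0.165 0.55 ] [344. -28.]
```

View pics/sc.png

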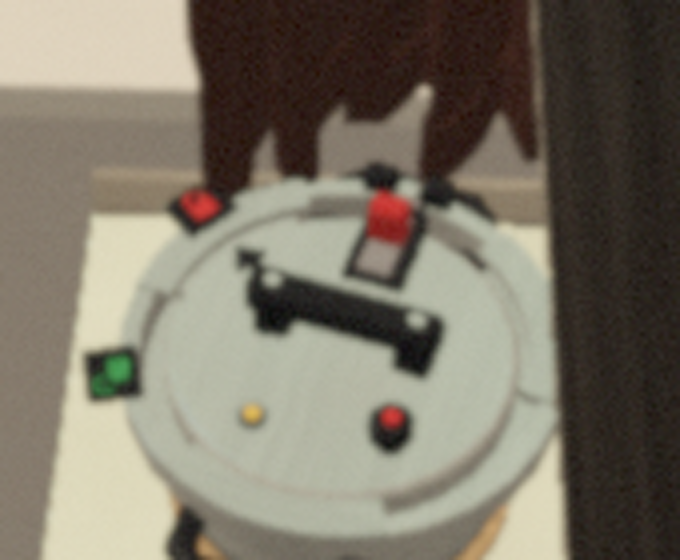

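The curtain's lower tips are at about y≥0.25, z≥0.13, close to the lock. I'll keep the hand towards the inside of the tab. First I move above the lid's centre.

step_arm(
  commands=[
    [53,[35,-37,0],-4],
    [53,[70,-74,0],-8],
    [53,[105,-112,0],-12],
    [53,[140,-149,0],-16],
    [53,[175,-186,0],-20],
    [53,[210,-223,0],-24],
    [53,[245,-261,0],-28],
    [53,[280,-298,0],-32],
    [53,[315,-335,0],-36],
    [53,[350,-372,0],-40],
    [53,[385,-410,0],-44],
    [53,[416,-447,0],-48],
  ],
  squeeze=30,
)

```text
t: 1.6
tool_pos: [0.4502, -0.0463, 0.4044]
tool_rot: [-2.646, -1.693, 0.0]
contact_force: [0.3, 0.3, -0.6]
opening: 0.0456
grip_force: 0.0
```

step_arm(
  commands=[
    [53,[50,1,0],-2],
    [53,[100,2,0],-4],
    [53,[150,4,0],-6],
    [53,[202,5,0],-7],
    [53,[202,5,0],-7],
    [53,[202,5,0],-7],
  ],
)

```text
t: 2.35
tool_pos: [0.5394, 0.1329, 0.4041]
tool_rot: [-2.54, -1.848, 0.002]
contact_force: [-0.1, -0.3, 0.7]
opening: 0.0456
grip_force: 0.0
```

```bash
python3 - <<'E'
from m import *
o=monitor.get_obs(); print(o['t'],o['tool_pos'],o['tool_rot'],o['q'],o['contact_force'])
w=snap('wrist','w1.png')
for k in 'rg':
    for c,s in blobs(w,k): print(k,c,s,ray('wrist',*c,.136)[:2],ray('wrist',*c,.165)[:2])
E
```

```text
2.35 [0.53941449 0.13287643 0.40406732] [-2.54013947e+00 -1.84809430e+00  2.17842725e-03] [ 1.07645883e-01 -1.12245724e-01  1.77541384e+00 -4.38815180e-04
  1.47977300e+00  4.20519018e-01] [-0.05783508 -0.26315633  0.73994605]
r [278.7 112.9] [262, 101, 34, 25, 777] [0.56254291 0.21010085] [0.56283005 0.21013987]
r [134.3 132.2] [119, 120, 30, 27, 434] [0.45147438 0.23121075] [0.46521106 0.22869352]
r [543.4 195.7] [538, 175, 22, 46, 161] [0.75131793 0.08020854] [0.72874587 0.09597652]
r [496.7 247.3] [492, 243, 11, 10, 35] [0.71022492 0.04402469] [0.6926289  0.06417426]
r [510.1 245. ] [506, 242, 8, 9, 22] [0.7216183 0.0426637] [0.70264263 0.06297807]
r [521.6 246.3] [519, 243, 7, 6, 19] [0.73114474 0.03825532] [0.7110155  0.05910351]
r [478.4 246.5] [476, 244, 6, 6, 14] [0.69497807 0.04978411] [0.67922833 0.06923625]
r [532.7 258. ] [521, 246, 21, 24, 118] [0.7398257  0.02339289] [0.71864526 0.0460408 ]
r [497.5 283.7] [458, 250, 85, 66, 1642] [0.70762997 0.00615637] [0.69034818 0.03089149]
r [504.9 254.3] [500, 251, 10, 11, 33] [0.71653946 0.03479188] [0.6981788  0.05605947]
r [464.6 258.2] [460, 254, 9, 9, 23] [0.68202675 0.04193155] [0.66784531 0.06233457]
r [471.8 265.3] [467, 261, 11, 9, 46] [0.68732021 0.0327347 ] [0.67249778 0.05425139]
r [ 24.5 364.7] [0, 317, 50, 97, 2294] [0.23895198 0.05809137] [0.27842348 0.07653757]
g [159.3 280.3] [151, 268, 19, 27, 263] [0.41298651 0.10547155] [0.43138377 0.11818037]
```

View pics/w1.png

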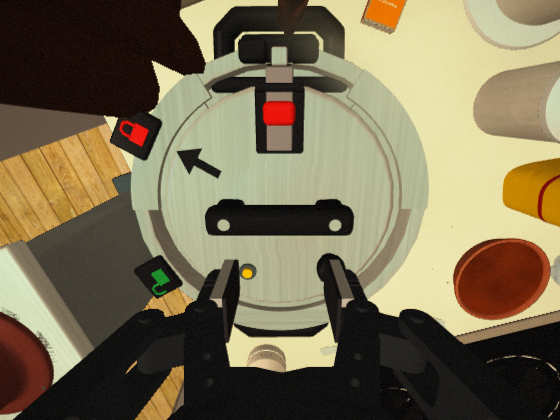

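The wrist view shows the tab at (279,113), which gives (0.563,0.210). That is 78 mm from the axis and fits. The handle is level in the image, so the tool is aligned. The curtain tips show at (205,65) and (290,20). I'll descend on the inside of the tab, then slide out around it.

step_arm(
  commands=[
    [53,[25,-1,0],0],
    [53,[52,-2,0],0],
    [53,[52,-2,30],0],
    [53,[52,-2,60],0],
    [53,[52,-2,85],0],
    [53,[52,-2,89],0],
    [53,[52,-2,89],0],
  ],
)

```text
t: 3.28
tool_pos: [0.5538, 0.1823, 0.3164]
tool_rot: [2.541, 1.846, 0.001]
contact_force: [-0.3, -0.3, -0.5]
opening: 0.0453
grip_force: 0.0
```

```bash
python3 - <<'E'
from m import *
o=monitor.get_obs(); print(o['t'],o['tool_pos'],o['tool_rot'],o['contact_force'],o['effort'])
print(eyes.camera_info('wrist')['extrinsics'])
w=snap('wrist','w2.png')
for c,s in blobs(w,'r')[:3]: print(c,s,ray('wrist',*c,.165)[:2])
E
```

```text
3.275 [0.55383625 0.18234212 0.31642372] [2.54136068e+00 1.84633497e+00 9.75565416e-04] [-0.2933962  -0.3338176  -0.54937608] [-4.94450529e-02 -3.52925062e+01 -3.41909909e+01 -2.75127961e-03
  1.12120964e-02 -6.13018674e-04]
[[ 9.50960450e-01 -2.93413622e-01 -9.78911062e-02  5.79531646e-01]
 [-3.09311389e-01 -9.01228985e-01 -3.03500875e-01  2.60354855e-01]
 [ 8.28988873e-04  3.18896163e-01 -9.47789296e-01  2.87723270e-01]
 [ 0.00000000e+00  0.00000000e+00  0.00000000e+00  1.00000000e+00]]
[279.8 227.9] [255, 205, 50, 46, 2100] [0.56430692 0.21432852]
[ 76.4 241.1] [54, 226, 43, 33, 771] [0.47523511 0.23663907]
[531.8 318.6] [519, 313, 22, 13, 61] [0.66828064 0.12957876]
```

View pics/w2.png

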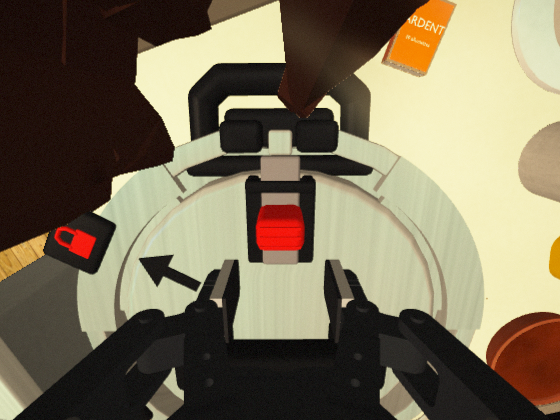

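The tab is centred between the fingers: tab at column 280, fingers at about 283. No contact yet. I'll slide out around the tab and close.

step_arm(
  commands=[
    [53,[7,0,0],0],
    [53,[14,0,2],0],
    [53,[20,0,3],0],
    [53,[20,0,3],0],
    [15,[20,0,3],0],
    [0,[20,0,3],0],
    [0,[20,0,3],0],
    [0,[20,0,3],0],
    [0,[20,0,3],0],
  ],
  squeeze=30,
)

```text
t: 4.45
tool_pos: [0.5598, 0.2021, 0.3127]
tool_rot: [-2.541, -1.848, 0.0]
contact_force: [-2.0, 0.3, 1.0]
opening: 0.0213
grip_force: 32.1
```

step_arm(
  commands=[
    [0,[-4,0,0],0],
    [0,[-8,0,0],0],
    [0,[-12,0,0],0],
    [0,[-16,0,0],0],
    [0,[-19,0,0],0],
    [0,[-20,0,0],0],
    [0,[-20,0,0],0],
  ],
)

```text
t: 5.32
tool_pos: [0.5538, 0.1841, 0.3128]
tool_rot: [-2.539, -1.847, -0.007]
contact_force: [1.4, 9.8, -1.4]
opening: 0.0213
grip_force: 31.8
```

```bash
python3 - <<'E'
from m import *
o=monitor.get_obs(); print(o['t'],o['tool_pos'],o['contact_force'],o['opening'])
w=snap('wrist','w3.png')
E
```

```text
5.325 [0.55384518 0.18409587 0.31284811] [ 1.42387546  9.75504127 -1.36042525] 0.021259111463989344
```

View pics/w3.png

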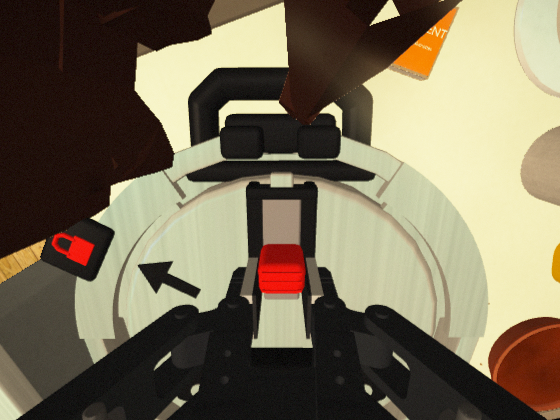

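The tab is drawn back against its stop (19 mm of pull, 10 N reaction) and the bolt is out of the keeper. I'll release, lift, and move over the handle.

step_arm(
  commands=[
    [53,[-19,0,0],0],
    [53,[-19,0,0],0],
    [53,[-19,0,0],0],
  ],
)

```text
t: 5.75
tool_pos: [0.5479, 0.1645, 0.3127]
tool_rot: [2.541, 1.847, -0.0]
contact_force: [0.6, -0.3, 1.0]
opening: 0.0455
grip_force: 0.0
```

I gave that release as an absolute offset, so the hand moved about 20 mm further inward while opening. It touched nothing, and inward is the drawn-back direction anyway. Now lift, centre over the handle and turn a quarter.

step_arm(
  commands=[
    [53,[0,0,-30],0],
    [53,[0,0,-60],0],
    [53,[-15,0,-65],10],
    [53,[-30,1,-65],20],
    [53,[-30,1,-65],30],
    [53,[-30,1,-65],40],
    [53,[-30,1,-65],50],
    [53,[-30,1,-65],60],
    [53,[-30,1,-65],70],
    [53,[-30,1,-65],80],
    [53,[-30,1,-65],90],
    [53,[-30,1,-65],90],
  ],
)

```text
t: 7.25
tool_pos: [0.5397, 0.1362, 0.3778]
tool_rot: [3.104, -0.486, 0.0]
contact_force: [-0.4, 0.2, -1.1]
opening: 0.0455
grip_force: 0.0
```

```bash
python3 - <<'E'
from m import *
o=monitor.get_obs(); print(o['t'],o['tool_pos'],o['tool_rot'],o['contact_force'],o['q'][5])
w=snap('wrist','w4.png')
for c,s in blobs(w,'r'):
  if s[4]>150: print(c,s,ray('wrist',*c,.165)[:2])
print(proj('wrist',[.5392,.1357,.167]))
E
```

```text
7.25 [0.53967739 0.13617278 0.37776816] [ 3.10351130e+00 -4.86482602e-01  2.95754942e-04] [-0.38824933  0.18766926 -1.06079026] 1.9952998880003074
[359.7 172.9] [353, 166, 15, 15, 171] [0.56896793 0.07546204]
[552.1 217.9] [543, 204, 17, 26, 233] [ 0.50146201 -0.03767467]
[196.6 235.5] [181, 216, 32, 40, 1043] [0.56090858 0.18872874]
[282.11657838 242.89887095]
```

View pics/w4.png

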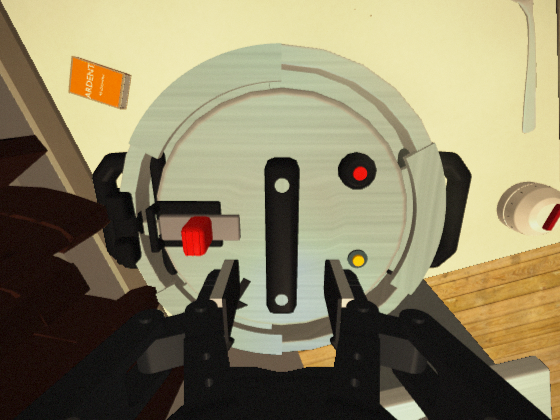

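The handle is straight and centred between the open fingers at column 282. Descend, grip the bar, then turn.

step_arm(
  commands=[
    [53,[0,0,30],0],
    [53,[0,0,55],0],
    [53,[0,0,65],0],
    [53,[0,0,65],0],
    [10,[0,0,65],0],
    [0,[0,0,65],0],
    [0,[0,0,65],0],
    [0,[0,0,65],0],
    [0,[0,0,65],0],
  ],
  squeeze=40,
)

```text
t: 8.43
tool_pos: [0.54, 0.136, 0.3144]
tool_rot: [3.103, -0.49, 0.004]
contact_force: [-1.2, -1.8, 5.5]
opening: 0.0212
grip_force: 42.2
```

step_arm(
  commands=[
    [0,[0,0,0],-5],
    [0,[0,0,0],-11],
    [0,[0,0,0],-17],
    [0,[0,0,0],-23],
    [0,[0,0,0],-29],
  ],
)

```text
t: 9.05
tool_pos: [0.54, 0.1366, 0.3144]
tool_rot: [-3.125, -0.308, -0.004]
contact_force: [-1.6, 1.6, 5.6]
opening: 0.0209
grip_force: 42.2
```

step_arm(
  commands=[
    [0,[0,0,0],-6],
    [0,[0,0,0],-12],
    [0,[0,0,0],-18],
    [0,[0,0,0],-24],
    [0,[0,0,0],-29],
    [0,[0,0,0],-31],
    [0,[0,0,0],-31],
    [0,[0,0,0],-31],
  ],
)

```text
t: 10.05
tool_pos: [0.5397, 0.1373, 0.3143]
tool_rot: [-2.929, -1.128, -0.004]
contact_force: [-3.2, 5.4, 6.0]
opening: 0.0213
grip_force: 42.3
```

step_arm(
  commands=[
    [53,[0,0,0],0],
    [53,[0,0,0],0],
    [53,[0,0,0],0],
    [53,[0,0,-30],0],
    [53,[0,0,-70],0],
    [53,[0,0,-90],0],
    [53,[0,0,-90],0],
  ],
)

```text
t: 10.92
tool_pos: [0.54, 0.1361, 0.4043]
tool_rot: [2.932, 1.127, 0.005]
contact_force: [0.2, -0.1, -0.8]
opening: 0.0449
grip_force: 0.0
```

```bash
python3 - <<'E'
from m import *
o=monitor.get_obs(); print(o['t'],o['tool_pos'],o['tool_rot'],o['contact_force'],o['opening'])
w=snap('wrist','w5.png'); t=snap('top','t5.png')
for n,a in(('wrist',w),('top',t)):
  for k in 'rg':
    for c,s in blobs(a,k):
      for z in(.136,.165):
        d=ray(n,*c,z)[:2]-[.5392,.1357]
        if np.hypot(*d)<.14 and s[4]>25: print(n,k,c,s[4],z,np.hypot(*d).round(4),(np.degrees(np.arctan2(d[1],d[0]))%360).round(1))
cv2.imwrite('pics/b5.png',np.hstack([cv2.resize(t[110:280,130:320],(447,400)),cv2.resize(w,(350,263)) if 0 else cv2.copyMakeBorder(cv2.resize(w,(350,263)),0,137,0,0,0)])[:,:,::-1])
E
```

```text
10.925 [0.53996098 0.1361084  0.40434932] [2.93156994 1.1269841  0.00514039] [ 0.16007583 -0.0531372  -0.76033046] 0.04494241457565945
wrist r [348.1 166. ] 136 0.136 0.067 350.1
wrist r [348.1 166. ] 136 0.165 0.0655 357.1
wrist r [203.2 222.8] 799 0.136 0.0667 138.0
wrist r [203.2 222.8] 799 0.165 0.0583 128.0
wrist r [127.  217.1] 330 0.136 0.13 132.8
wrist r [127.  217.1] 330 0.165 0.1144 127.8
top r [193.9 182.6] 14070 0.136 0.0472 90.9
top r [193.9 182.6] 14070 0.165 0.0428 95.1
top r [193.  205.1] 133 0.136 0.0618 130.1
top r [193.  205.1] 133 0.165 0.0595 134.1
top r [163.8 231. ] 119 0.136 0.1286 131.9
top r [163.8 231. ] 119 0.165 0.124 133.9
```

View pics/b5.png

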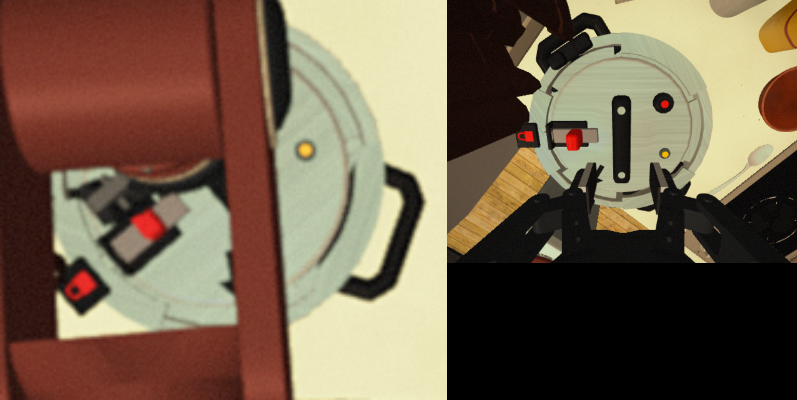

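The lid is turned, with the tab at about 132° (60° on from 72°) and drawn back. I'll move the arm clear so the arrow and green mark can be checked from above.

step_arm(
  commands=[
    [53,[-35,28,0],0],
    [53,[-70,57,0],0],
    [53,[-105,86,0],0],
    [53,[-140,115,0],0],
    [53,[-175,144,0],0],
    [53,[-210,173,0],0],
    [53,[-240,200,0],0],
    [53,[-272,226,0],0],
    [53,[-272,226,0],0],
  ],
)

```text
t: 12.15
tool_pos: [0.4883, -0.2158, 0.4002]
tool_rot: [-2.932, -1.121, 0.004]
contact_force: [0.2, 0.1, 0.3]
opening: 0.0452
grip_force: 0.0
```

```bash
python3 - <<'E'
from m import *
t=snap('top','t6.png')
C=np.array([.5392,.1357])
for k in 'rg':
    for c,s in blobs(t,k):
      for z in(.136,.165):
        d=ray('top',*c,z)[:2]-C
        if np.hypot(*d)<.14 and s[4]>25: print(k,c,s[4],z,np.hypot(*d).round(4),(np.degrees(np.arctan2(d[1],d[0]))%360).round(1))
g_=cv2.cvtColor(t,cv2.COLOR_RGB2GRAY)
n,l,s,c=cv2.connectedComponentsWithStats((g_<55).astype(np.uint8))
for i in range(1,n):
    if 20<s[i,4]<2000 and 130<c[i][0]<320 and 110<c[i][1]<280:
        rc=cv2.minAreaRect(np.argwhere(l==i)[:,::-1].astype(np.float32))
        d=ray('top',*c[i],.131)[:2]-C; e=[ray('top',*q,.167)[:2] for q in cv2.boxPoints(rc)]
        L=max((e[1]-e[0],e[2]-e[1]),key=np.linalg.norm)
        print(c[i].round(1),s[i,4],np.hypot(*d).round(4),(np.degrees(np.arctan2(d[1],d[0]))%360).round(1),'dir',(np.degrees(np.arctan2(L[1],L[0]))%180).round(1))
cv2.imwrite('pics/b6.png',cv2.resize(t[110:280,130:390],(780,510),interpolation=cv2.INTER_CUBIC)[:,:,::-1])
E
```

```text
r [226.3 142.3] 35 0.136 0.0718 354.9
r [226.3 142.3] 35 0.165 0.0665 352.2
r [192.5 204.6] 144 0.136 0.062 128.9
r [192.5 204.6] 144 0.165 0.0596 133.0
r [163.9 231. ] 109 0.136 0.1285 132.0
r [163.9 231. ] 109 0.165 0.1239 134.0
g [235.8 255.2] 97 0.136 0.1275 193.3
g [235.8 255.2] 97 0.165 0.1266 194.3
[227.  143.5] 115 0.0707 354.2 dir 46.6
[219.5 181.4] 667 0.005 47.2 dir 42.1
[296.3 211.1] 528 0.1394 251.3 dir 161.6
[276.6 197.7] 30 0.0994 257.1 dir 166.6
[188.3 213.6] 242 0.078 134.5 dir 131.6
[229.4 227.9] 70 0.079 191.9 dir 28.4
[234.  255.8] 224 0.1282 191.7 dir 102.9
```

View pics/b6.png

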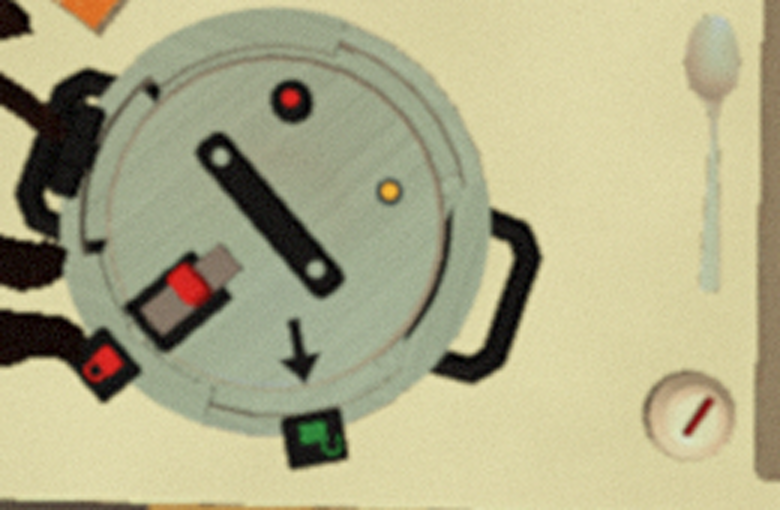

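The arrow (191.9°) points at the green mark (191.7°) and the handle has turned 60.0°. The lock is drawn back, and the timer and spoon haven't moved. I'm handing the job in.

```bash
python3 -c "
from station import finish_job; print(finish_job())"
```

```text
the job is handed in; nothing more can be done
None
```

The lid is unlocked: the lock is drawn fully back, the arrow points at the green open mark, the arm has let go and is clear, the timer and spoon are where they were, and the job is handed in (no verdict was shown).

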